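# Crank the dish under the viewing head and set its focus

### The arm

A 7-joint arm with a two-finger parallel gripper is mounted at the origin on a cart in front of the work surface, level with it; the furniture and walls round the work are solid. World frame = base frame: x ahead of the robot, y to its left, z up, the work surface at z = 0. Lengths are in m, angles in rad, forces in N, time in s.
With the tool pointing down it reaches from about 0.425 to 0.925 m from the base axis. Payload 6.8 kg.
Tool frame: the origin (TCP) lies at the very end of the fingers, on their centre line; the grasp point (between the pads) lies 19 mm behind it; y points along the fingers, x is the direction in which the jaws open and shut, and the axes are right-handed (so a half turn about y gives the same grasp; the last joint's range is limited). The gripper opens to 85 mm and grips with 20 to 120 N. Pads are 22 mm wide; open, the fingers measure 114 mm over their backs; the gripper's body (76 mm by 85 mm) begins 54 mm behind the grasp point. The pads swing forward as they close: fully open they stand 13 mm farther back than shut.
Start: joints at [-1.408, 0.477, 0.022, 1.555, -0.011, 1.109, -0.083], TCP at [0.181, 0.65, 0.231] pointing down, gripper open.
Joint ranges: [-2.96, 2.96], [-0.34, 2.1], [-1.41, 1.46], [0.24, 2.44], [-1.37, 4.51], [0.17, 1.92], [-2.96, 2.96]. Speed limits (rad/s): [2.39, 2.39, 3.14, 3.14, 3.14, 3.14, 3.14].

### API

Orientations are given as a rotation vector (axis times angle).
In Python, from bench import r, imaging gives the robot as it stands.
- The arm moves only by the shell command python3 -m jog 'ROWS' [FORCE]. ROWS is text: rows parted by semicolons, each of 7 numbers parted by spaces: the turn, a rotation vector about the tool's x, y, z in degrees, then the shift along the tool's x, y, z in mm, then the opening, from 0 (shut) to 1 (fully open). A call has exactly 5 rows; each row shifts and turns the commanded pose from where the row before left it, along the tool's axes as they then stand; what a row does not reach is not made up. A row lasts 1/12 s, in which the tool goes at most 41.7 mm and 7.16 degrees, less where a joint would pass 70% of its speed; a pose out of reach is approached as far as the arm can. A call with a gripper value outside its range is refused whole. The fingers move at their own pace and stop on an object; FORCE is the grip in N (left out, the last holds). Time passes only in rows, so rows that do not move let the fingers close, or fill a call up. It gives the time, the measured TCP pose, the force and the opening at its end, in the units of the state.
- r.get_obs(): the state, without advancing time (a new reading comes with each control period).
- imaging.grab_frame(name): name is "scene" or "top" or "wrist"; returns a dict with "color" (480x640x3 uint8, red, green, blue), "z_map" (480x640 float32, m along the optical axis (not along the pixel's ray), 0 where there is no reading), "fx", "fy", "cx", "cy" (pixels), "world_to_cam" (4x4, takes a point from world to camera coordinates); the wrist camera has in their place "hand_eye" (4x4, takes a point from camera to tool coordinates, whose origin is the TCP and whose axes are the tool frame's). Camera axes: x right, y up, looking along -z (the intrinsics and any distortion apply to the point x, -y, -z); pixel columns grow to the right and rows downward; lengths in m; the calibration is good to about 2 mm. The wrist camera is an equidistant fisheye: a pixel r from the principal point sees the ray r / f radians off the axis. A picture is of the moment at which its call begins: read the wrist's pose just before it.
- r.hand_in(): hands the job in, once; it reports no verdict.
The state is a dict: "clock": time; "joints": joint angles; "qvel": joint speeds; "tau": joint torques, N m; "tcp_pos": TCP position; "orientation": TCP orientation; "contact_force": force on the tool from outside, world axes, zero at the start; "moment": the same for the moment, N m; "grip_width": finger opening in m.
Only numpy, scipy, OpenCV 4.12 (cv2) and the standard library are available. Lean on these libraries where they do the work, as an engineer would, in place of code of your own. Each camera call takes 0.05 s, during which the arm holds its last target.

### The job

Wind the sample carriage along with its hand crank, keeping hold of the loose orange grip sleeve while the crank turns, until the pink dish (the one with the magenta sticker) is centred under the viewing head, where the white line beside that dish meets the red sight rod. Then turn the black focus knob on top of the head until its white line meets the red index mark. Do not touch the carriage or the dishes, leave the other things where they are, and let go at the end.

Things in the scene. Friction and masses are not known exactly. Their poses are not given: they have to be found in the camera images.
- stand: grey sample stand fixed to the worktop, 142 x 420 x 16 mm base plate; origin on the worktop near the middle of the plate. Its y axis runs along the track, from the carriage's home end towards the white gear box with the crank; z up.
- crank_axis (a point): point on the crank's vertical axis, at the height of the middle of the sleeve (104 mm above the worktop), over the white gear box (74 x 78 mm, 61 mm high). The crank arm is a steel bar below the sleeve, its top 75 mm above the worktop.
- sleeve: orange ribbed grip sleeve standing upright on the end of the crank arm, 28 mm diameter, 50 mm long, from 79 to 129 mm above the worktop, with a small steel cap above it up to 133 mm; origin at its centre. Its centre goes round on a horizontal circle of 48 mm radius about crank_axis. It spins freely on its pin, so a gripper can hold it without turning.
- crank (a joint): crank angle in rad, 0 at the start (arm towards the stand's -x side, the robot's side), growing clockwise seen from above, stop at 18.85. Every full clockwise turn winds the carriage 50 mm along the stand's +y, and anticlockwise winds it back. Turning takes about 3 N at the sleeve; the crank stays where it is left.
- carriage: dark grey carriage plate 92 x 150 x 14 mm, top 46 mm above the worktop, driven along the stand's y by the crank, 150 mm of travel; origin under its centre. Two round recesses 7 mm deep, 36 mm either side of its centre along y, each with a dish in it and a short white line on the robot-side margin level with the recess's centre.
- dish_pink: round dish with pale pink filling and a round magenta sticker (26 mm) on its lid, 57 mm diameter, 14 mm high, loose in one of the carriage's two recesses (either one), up to about 2 mm of play; origin at the centre of its underside. To be brought under the head; this takes roughly 0.9 to 2.9 clockwise turns of the crank.
- dish_clear: round empty-looking, whitish clear dish, 57 mm diameter, 14 mm high, in the other recess; origin at the centre of its underside.
- head: white viewing head on a column behind the track, fixed to the stand, its place along the track differs each time; origin on the vertical lens axis, 16 mm above the worktop, axes parallel to the stand's. Round housing 84 mm diameter, top 116 mm above the worktop, black lens below it with its lower end 69 mm above the worktop. A thin red sight rod hangs from the housing's robot side down to the carriage's margin.
- knob_grip (a point): point on the vertical axis of the black ribbed focus knob, on top of the head, at the height to grip it (142 mm above the worktop). The knob is 43 mm diameter and rises from 117 to 153 mm above the worktop.
- focus_knob (a joint): focus knob angle in rad: 0 when the white line on the knob meets the red index mark on the housing (on the side towards the stand's -x, the robot's side), growing anticlockwise seen from above; starts at 0.7 to 1.3, so it must be turned clockwise. Stops at -0.6 and 2.2; the knob stays where it is left (about 0.06 N m).
- tip_box: clear pipette tip box, 63 x 78 x 62 mm, bystander; origin under its centre
- mug: white spotted mug, 78 x 114 x 93 mm, bystander; origin under its centre
- cup: specimen cup with orange lid, 64 mm diameter, 63 mm high, bystander; origin under its centre
- tape: roll of lab tape lying flat, 67 mm diameter, 19 mm high, bystander; origin under its centre
Things that resemble listed ones, but are neither listed nor needed, are in the scene too. What is shaped like the dish_pink but green or turquoise is not meant.

How it is judged:
On the way, in this order (a step that is already met when the one before it is completed fails the run):
1. the pink dish has been cranked to a stand under the viewing head (horizontal distance between dish_pink and head below 0.006 m and z of dish_pink in the frame of head below 0.027 m and angle between dish_pink's own z axis and vertical below 0.06 rad and velocity of joint crank between -0.3 and 0.3 rad/s), for 0.2 s.
2. the focus knob's white line meets the red mark (value of joint focus_knob between -0.12 and 0.12 rad), for 0.2 s.
At the end, for the whole second after the job is handed in: The pink dish lies flat in its recess and at rest, its centre within 6 mm (horizontally) of the lens axis; the clear dish lies flat in its recess too; the focus knob is within 0.12 rad of the red mark (all of step 2 and horizontal distance between dish_pink and head below 0.006 m and z of each of dish_pink, dish_clear in the frame of head below 0.027 m and angle between each of dish_pink, dish_clear's own z axis and vertical below 0.06 rad and linear speed of dish_pink below 0.02 m/s); the robot touches nothing.
It fails at once if the crank turns while the fingers have no hold of its sleeve ((velocity of joint crank above 0.8 rad/s or velocity of joint crank below -0.8 rad/s) and contact force between the fingers and sleeve below 0.1 N).
It fails at once if the robot touches the carriage or a dish (contact force between any of the fingers, the arm and carriage above 2 N or contact force between any of the fingers, the arm and dish_pink above 2 N or contact force between any of the fingers, the arm and dish_clear above 2 N).
It fails at once if a thing standing about is displaced by more than 30 mm (distance of any of tip_box, mug, cup, tape from where it was at the start of the episode above 0.03 m).
It also fails if it takes over 67 s, if anything falls off the work surface, if the arm or the gripper's body presses on something with over 40 N, if the wrist force passes 120 N, or if a joint passes its speed limit or range.

## Working session

There is one attempt and no reset: what is moved stays moved. The work goes in short steps, Python scripts to look and compute and a shell command to move; the robot and the scene stay as the last step left them, time stands still between calls to the robot, and variables do not carry over. Pictures are saved under pics/ and viewed, and the job is handed in when it is done.

```bash
ls; mkdir -p pics
python3 - <<'E'
from bench import r, imaging
import cv2, numpy as np
print(r.get_obs())
for n in ["scene","top"]:
    f=imaging.grab_frame(n); cv2.imwrite(f"pics/{n}0.png",f["color"][:,:,::-1])
    print(n,f["fx"],f["fy"],f["cx"],f["cy"],[k for k in f]); print(np.round(f["world_to_cam"],4))
f=imaging.grab_frame("wrist");cv2.imwrite("pics/wrist0.png",f["color"][:,:,::-1]);print(f["hand_eye"],f["fx"],f["cx"],f["cy"])
E
```

```text
pics
{'clock': 0.0, 'joints': array([-1.40809398,  0.4778123 ,  0.02231618,  1.55647732, -0.01151584,
        1.10929517, -0.08310658]), 'qvel': array([-1.00752754e-03, -7.59283008e-05, -6.30060513e-04, -1.57034783e-03,
        7.31330551e-04,  1.69705076e-05,  4.89623995e-04]), 'tau': array([ 5.04474392e-04, -5.96449149e+01,  1.60835255e+00, -2.81198180e+01,
        1.25821255e-02,  9.51063121e-03,  1.32528578e-05]), 'tcp_pos': array([0.18040038, 0.6498166 , 0.23030616]), 'orientation': array([-1.32645691, -1.00645585,  1.00880717]), 'contact_force': array([ 0.60964221, -1.30208754, -0.27254949]), 'moment': array([ 0.05895785, -0.02782308,  0.0439906 ]), 'grip_width': 0.08584056345353369}
scene 517.8721795143799 517.8721795143799 326.0131283398198 238.24698294164563 ['color', 'z_map', 'fx', 'fy', 'cx', 'cy', 'world_to_cam']
[[-0.5722 -0.8201 -0.0029  0.2926]
 [ 0.7174 -0.5023  0.4827 -0.4367]
 [-0.3973  0.2741  0.8758 -1.2094]
 [ 0.      0.      0.      1.    ]]
top 457.4552380258811 457.4552380258811 316.0155778808647 243.26235455563497 ['color', 'z_map', 'fx', 'fy', 'cx', 'cy', 'world_to_cam']
[[ 0.0096 -0.9998 -0.0197  0.0098]
 [ 0.9885  0.0066  0.1512 -0.5507]
 [-0.151  -0.0209  0.9883 -1.0942]
 [ 0.      0.      0.      1.    ]]
[[ 9.99999981e-01 -1.94205951e-04 -4.28182284e-07  2.20034713e-04]
 [ 5.46039494e-05  2.83279636e-01 -9.59037353e-01 -1.42864111e-01]
 [ 1.86372056e-04  9.59037335e-01  2.83279642e-01  7.26094024e-02]
 [ 0.00000000e+00  0.00000000e+00  0.00000000e+00  1.00000000e+00]] 371.64829954431775 325.67959133445555 239.8504117340672
```

View pics/scene0.png

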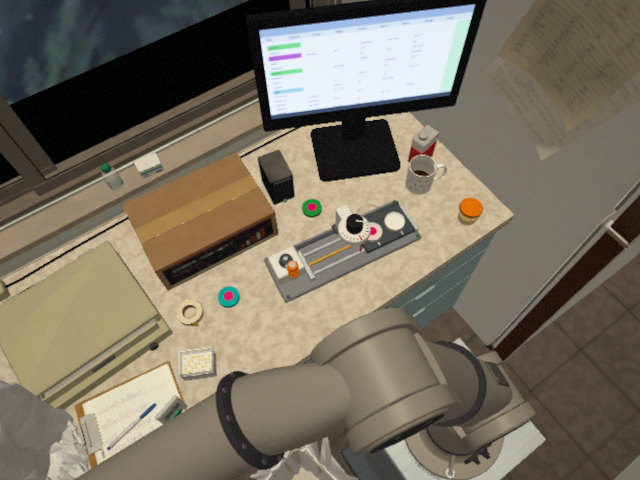

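View pics/top0.png

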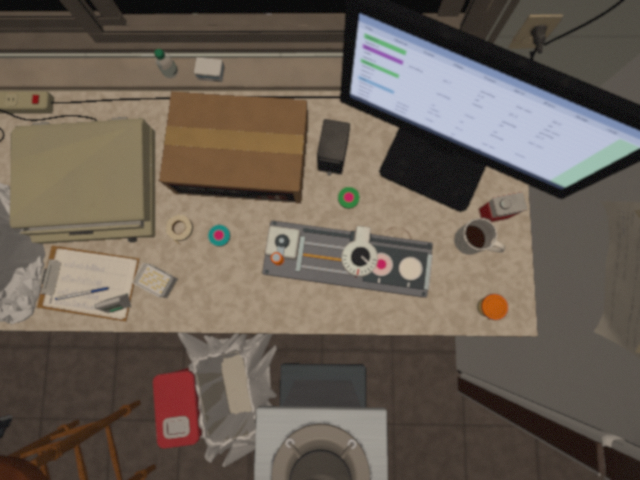

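Run:
```python
import cv2, numpy as np
a=cv2.imread("pics/scene0.png")[180:310,250:450];b=cv2.imread("pics/top0.png")[205:305,250:450]
cv2.imwrite("pics/c0.png",np.vstack([cv2.resize(a,None,fx=3,fy=2.6,interpolation=2),cv2.resize(b,None,fx=3,fy=2.6,interpolation=2)]))
```

```text
(no output)
```

View pics/c0.png

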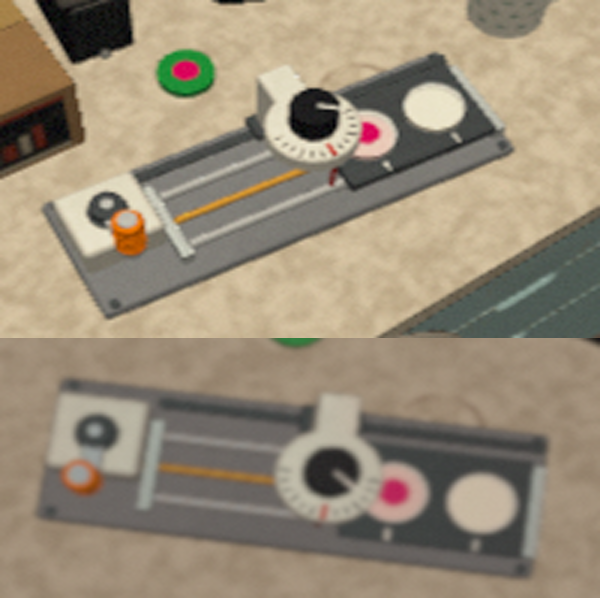

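View pics/wrist0.png

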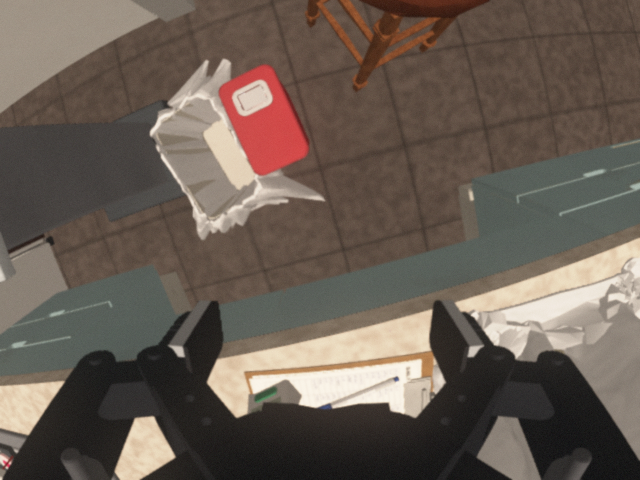

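```bash
cat > h.py <<'E'
import numpy as np, cv2
from bench import r, imaging
from scipy.spatial.transform import Rotation as R
def ray(f,u,v,pose=None):
    if "world_to_cam" in f:
        d=np.array([(u-f["cx"])/f["fx"],-(v-f["cy"])/f["fy"],-1.]); M=np.linalg.inv(f["world_to_cam"])
    else:
        x,y=(u-f["cx"]),(v-f["cy"]); rr=np.hypot(x,y)+1e-9; th=rr/f["fx"]
        d=np.array([np.sin(th)*x/rr,-np.sin(th)*y/rr,-np.cos(th)]); M=tool(pose)@f["hand_eye"]
    return M[:3,3],M[:3,:3]@d
def tool(o):
    T=np.eye(4);T[:3,:3]=R.from_rotvec(o["orientation"]).as_matrix();T[:3,3]=o["tcp_pos"];return T
def onz(f,u,v,z,pose=None):
    p,d=ray(f,u,v,pose); return p+d*(z-p[2])/d[2]
def tri(rays):
    A=0;b=0
    for p,d in rays:
        d=d/np.linalg.norm(d);P=np.eye(3)-np.outer(d,d);A=A+P;b=b+P@p
    return np.linalg.solve(A,b)
def blob(mask,x0=0,y0=0,x1=640,y1=480):
    m=np.zeros_like(mask);m[y0:y1,x0:x1]=mask[y0:y1,x0:x1]
    n,l,s,c=cv2.connectedComponentsWithStats(m.astype(np.uint8))
    return sorted([(int(s[i,4]),c[i].round(1).tolist(),s[i,:4].tolist()) for i in range(1,n)],reverse=True)[:4]
E
python3 - <<'E'
from h import *
boxes={"scene":(255,190,430,305),"top":(255,215,440,305)}
for n in boxes:
    f=imaging.grab_frame(n);hsv=cv2.cvtColor(f["color"],cv2.COLOR_RGB2HSV);H,S,V=cv2.split(hsv);b=boxes[n]
    print(n)
    mag=blob((S>150)&(H>155)&(H<176)&(V>120),*b);print(" mag",mag[:2])
    org=blob((S>180)&(H<16)&(H>5)&(V>120),*b);print(" org",org[:2])
    blk=blob((V<45),*b);print(" blk",blk)
    red=blob((S>130)&((H<5)|(H>175))&(V>60),*b);print(" red",red)
    print(" sticker",onz(f,*mag[0][1],0.053))
    print("yaw long edges:")
    for u,v,z in ((dict(scene=[(268,262,.016),(420,236,.016)],top=[(263,274,.016),(425,295,.016),(432,241,.016),(272,222,.016)])[n])):print(onz(f,u,v,z).round(4))
E
```

```text
scene
 mag [(45, [311.5, 206.6], [308, 204, 8, 7]), (34, [372.6, 230.7], [370, 227, 6, 8])]
 org [(105, [292.9, 271.1], [287, 262, 12, 16])]
 blk [(251, [280.0, 194.7], [267, 190, 27, 14]), (221, [353.8, 223.7], [347, 214, 15, 20]), (203, [264.3, 228.4], [255, 219, 18, 24]), (2, [405.5, 234.0], [405, 234, 2, 1])]
 red [(6, [262.0, 230.0], [261, 228, 3, 5]), (4, [261.5, 221.5], [260, 221, 4, 2]), (3, [360.7, 238.0], [360, 237, 2, 3]), (3, [360.0, 249.0], [360, 248, 1, 3])]
 sticker [ 0.6582194  -0.05350897  0.053     ]
yaw long edges:
[0.5993 0.1295 0.016 ]
[ 0.4259 -0.2581  0.016 ]
top
 mag [(51, [381.0, 263.8], [378, 260, 8, 9])]
 org [(26, [279.1, 261.1], [274, 257, 9, 7])]
 blk [(141, [359.0, 256.0], [353, 249, 15, 16])]
 red []
 sticker [ 0.49938313 -0.1447028   0.053     ]
yaw long edges:
[0.4753 0.1478 0.016 ]
[ 0.4263 -0.2574  0.016 ]
[ 0.5623 -0.2786  0.016 ]
[0.609  0.1283 0.016 ]
```

Run:
```python
from h import *
o=r.get_obs();T=tool(o);print(T.round(3))
f=imaging.grab_frame("top")
print("knob",onz(f,359,256,.153)," cap",onz(f,279,258.5,.133), "sleevemid",onz(f,279.1,261.1,.11))
g=imaging.grab_frame("scene")
print("knob",onz(g,354.5,221,.153)," cap",onz(g,292.5,266,.133), "stick",onz(g,372.6,230.7,.053))
for n,F in(("top",f),("scene",g)):
  z=F["z_map"]
  for p in {"top":[(359,256),(279,258),(282,240),(381,264)],"scene":[(354,221),(292,266),(285,259)]}[n]:
    u,v=p;P,d=ray(F,u,v);print(n,p,(P+d*z[v,u]).round(3))
```

```text
[[ 0.268 -0.    -0.964  0.181]
 [ 0.964 -0.001  0.268  0.65 ]
 [-0.001 -1.    -0.     0.231]
 [ 0.     0.     0.     1.   ]]
knob [ 0.50562658 -0.08393451  0.153     ]  cap [0.50109443 0.09626532 0.133     ] sleevemid [0.49773829 0.09825583 0.11      ]
knob [ 0.50689548 -0.08465741  0.153     ]  cap [0.49994842 0.10705246 0.133     ] stick [ 0.49955524 -0.14570038  0.053     ]
top (359, 256) [ 0.506 -0.084  0.149]
top (279, 258) [0.503 0.097 0.129]
top (282, 240) [0.553 0.096 0.076]
top (381, 264) [ 0.499 -0.145  0.054]
scene (354, 221) [ 0.508 -0.084  0.152]
scene (292, 266) [0.501 0.108 0.133]
scene (285, 259) [0.549 0.101 0.083]
```

```bash
python3 -m jog '0 -4.4 0 0 0 0 1; 0 -4.4 0 0 0 0 1; 0 0 0 -24 0 -18 1; 0 0 0 -24 0 -18 1; 0 0 0 -24 0 -18 1' 
python3 -m jog '0 0 0 -24 0 -18 1; 0 0 0 -24 0 -18 1; 0 0 0 -24 0 -18 1; 0 0 0 -24 0 -18 1; 0 0 0 -24 0 -18 1'
python3 -m jog '0 0 0 -24 0 -18 1; 0 0 0 -24 0 -18 1; 0 0 0 -24 0 -18 1; 0 0 0 -24 0 -18 1; 0 0 0 -24 0 -18 1'
```

```text
clock: 0.77
tcp_pos: [0.2259, 0.5718, 0.231]
orientation: [-1.262, -1.123, 1.123]
contact_force: [1.4, -0.3, 0.1]
grip_width: 0.0853
clock: 1.18
tcp_pos: [0.3017, 0.4415, 0.2315]
orientation: [-1.262, -1.123, 1.122]
contact_force: [-0.5, 0.2, -0.2]
grip_width: 0.0852
clock: 1.6
tcp_pos: [0.377, 0.3119, 0.2316]
orientation: [-1.262, -1.123, 1.122]
contact_force: [0.7, 1.4, -0.1]
grip_width: 0.0854
```

```bash
python3 -m jog '0 0 0 -24 0 -18 1; 0 0 0 -24 0 -18 1; 0 0 0 -24 0 -18 1; 0 0 0 -24 0 -18 1; 0 0 0 -24 0 -10 1' 
python3 -m jog '0 0 0 -24 0 -5 1; 0 0 0 -24 0 0 1; 0 0 0 -24 0 0 1; 0 0 0 0 0 0 1; 0 0 0 0 0 0 1'
python3 - <<'E'
from h import *
o=r.get_obs();print(o["tcp_pos"],o["orientation"])
f=imaging.grab_frame("wrist");cv2.imwrite("pics/w1.png",f["color"][:,:,::-1])
import pickle;pickle.dump((o,f),open("w1.pkl","wb"))
E
```

```text
clock: 2.02
tcp_pos: [0.4455, 0.1828, 0.2317]
orientation: [-1.264, -1.123, 1.121]
contact_force: [0.5, -0.7, 0.6]
grip_width: 0.0852
clock: 2.43
tcp_pos: [0.4404, 0.1113, 0.2315]
orientation: [-1.263, -1.121, 1.12]
contact_force: [1.2, 1.2, 0.7]
grip_width: 0.0857
[0.44042413 0.11125775 0.23153494] [-1.26344137 -1.12086067  1.11981713]
```

View pics/w1.png

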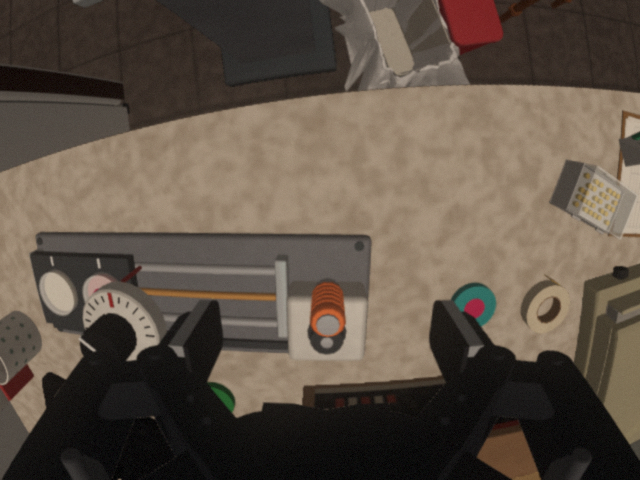

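Run:
```python
from h import *
import pickle;o,f=pickle.load(open("w1.pkl","rb"))
for n,u,v,z in [("cap",329,326,.133),("sleeve bottom mid front",326,286,.079),("plate cr",370,238,.016),("plate cl",38,235,.016),("box front l",290,293,.061),("box back l",290,358,.061),("box back r",364,358,.061),("box fr r",366,292,.061),("dishpink line",101,256,.046),("hub?",326,344,.08)]:
  print(n,onz(f,u,v,z,o).round(4))
c=cv2.resize(f["color"][220:380,20:400,::-1],None,fx=2.1,fy=3,interpolation=2);cv2.imwrite("pics/w1c.png",c)
```

```text
cap [0.5057 0.1062 0.133 ]
sleeve bottom mid front [0.4965 0.1052 0.079 ]
plate cr [0.477  0.1523 0.016 ]
plate cl [ 0.4238 -0.2522  0.016 ]
box front l [0.5075 0.0703 0.061 ]
box back l [0.5798 0.0585 0.061 ]
box back r [0.5889 0.1329 0.061 ]
box fr r [0.515  0.1404 0.061 ]
dishpink line [ 0.4539 -0.1318  0.046 ]
hub? [0.5548 0.0982 0.08  ]
```

View pics/w1c.png

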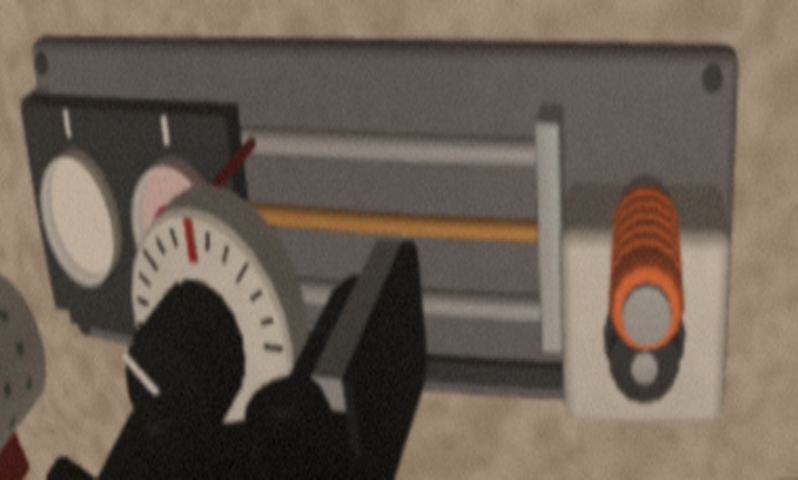

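```bash
python3 -m jog '0 0 0 0 0 -31 1; 0 0 0 1 0 -31 1; 0 0 0 0 20 0 1; 0 0 0 0 30 0 1; 0 0 0 0 30 0 1' 40
python3 -m jog '0 0 0 0 0 0 1; 0 0 0 0 0 0 1; 0 0 0 0 0 0 1; 0 0 0 0 0 0 1; 0 0 0 0 0 0 1'
python3 - <<'E'
from h import *
o=r.get_obs();print(tool(o).round(4))
f=imaging.grab_frame("wrist");cv2.imwrite("pics/w2.png",f["color"][:,:,::-1])
import pickle;pickle.dump((o,f),open("w2.pkl","wb"))
E
```

```text
clock: 2.9
tcp_pos: [0.5035, 0.108, 0.1508]
orientation: [-1.262, -1.126, 1.122]
contact_force: [0.4, 1.4, -1.5]
grip_width: 0.0856
clock: 3.32
tcp_pos: [0.5033, 0.1067, 0.1531]
orientation: [-1.263, -1.125, 1.12]
contact_force: [0.2, -0.8, -0.0]
grip_width: 0.0856
[[ 0.1167  0.003  -0.9932  0.5033]
 [ 0.9932  0.0014  0.1167  0.1067]
 [ 0.0018 -1.     -0.0028  0.1531]
 [ 0.      0.      0.      1.    ]]
```

View pics/w2.png

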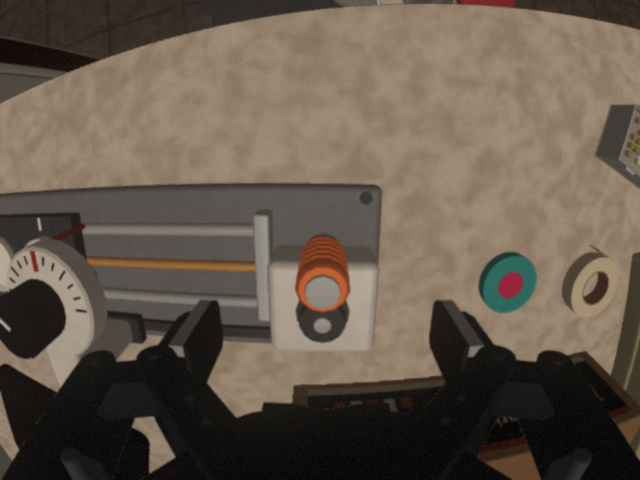

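Run:
```python
from h import *
import pickle;o,f=pickle.load(open("w2.pkl","rb"));o1,f1=pickle.load(open("w1.pkl","rb"))
print("cap",onz(f,323,291.5,.133,o),"box c",onz(f,323,298,.061,o),"box corners",[onz(f,u,v,.061,o).round(4) for u,v in((272,261),(377,262),(374,349),(273,350))],"hubcap",onz(f,323,326,.08,o))
print(tri([ray(f,323,291.5,o),ray(f1,327.1,325.3,o1)]))
print("hub",tri([ray(f,323,326,o),ray(f1,327,342.7,o1)]))
print("plate",onz(f,381,187,.016,o),onz(f,50,190,.016,o))
```

```text
cap [0.5046023  0.10555719 0.133     ] box c [0.54223084 0.10070081 0.061     ] box corners [array([0.511 , 0.0697, 0.061 ]), array([0.52  , 0.1401, 0.061 ]), array([0.5896, 0.1336, 0.061 ]), array([0.5817, 0.058 , 0.061 ])] hubcap [0.55382682 0.09939382 0.08      ]
[0.5033639  0.10539843 0.13572028]
hub [0.55707464 0.09892132 0.07431499]
plate [0.47686325 0.15289825 0.016     ] [ 0.43569942 -0.1429686   0.016     ]
```

```bash
python3 -m jog '0 0 0 -1 22 0 1; 0 0 0 0 22 0 1; 0 0 0 0 21 0 1; 0 0 0 0 0 0 1; 0 0 0 0 0 0 0' 40
python3 -m jog '0 0 0 0 0 0 0; 0 0 0 0 0 0 0; 0 0 0 0 0 0 0; 0 0 0 0 0 0 0; 0 0 0 0 0 0 0'
python3 -m jog '0 0 0 0 0 0 0; 0 0 0 0 0 0 0; 0 0 0 0 0 0 0; 0 0 0 0 0 0 0; 0 0 0 0 0 0 0'
```

```text
clock: 3.78
tcp_pos: [0.5018, 0.1049, 0.0865]
orientation: [-1.262, -1.121, 1.123]
contact_force: [-0.4, 0.5, 0.3]
grip_width: 0.0755
clock: 4.2
tcp_pos: [0.5027, 0.1053, 0.0874]
orientation: [-1.263, -1.124, 1.121]
contact_force: [-2.3, 0.4, 6.8]
grip_width: 0.0271
clock: 4.62
tcp_pos: [0.5027, 0.1053, 0.0874]
orientation: [-1.263, -1.124, 1.121]
contact_force: [-1.8, -0.2, 7.0]
grip_width: 0.0271
```

```bash
python3 -m jog '0 0 0 6.3 0 -0.4 0; 0 0 0 6.1 0 -1.2 0; 0 0 0 6 0 -2 0; 0 0 0 5.6 0 -2.8 0; 0 0 0 5.2 0 -3.5 0' 
python3 -m jog '0 0 0 4.7 0 -4.1 0; 0 0 0 7.6 0 -9.9 0; 0 0 0 4.8 0 -11.6 0; 0 0 0 1.6 0 -12.4 0; 0 0 0 0 0 0 0'
python3 - <<'E'
from h import *
o=r.get_obs();print(tool(o).round(4),o["contact_force"],o["grip_width"])
E
```

```text
clock: 5.03
tcp_pos: [0.516, 0.1325, 0.0874]
orientation: [-1.264, -1.123, 1.121]
contact_force: [-0.1, -3.2, 5.8]
grip_width: 0.0273
clock: 5.45
tcp_pos: [0.5578, 0.1463, 0.0874]
orientation: [-1.265, -1.124, 1.12]
contact_force: [1.0, -2.5, 5.8]
grip_width: 0.027
[[ 1.181e-01  3.200e-03 -9.930e-01  5.578e-01]
 [ 9.930e-01 -3.000e-04  1.181e-01  1.463e-01]
 [ 0.000e+00 -1.000e+00 -3.200e-03  8.740e-02]
 [ 0.000e+00  0.000e+00  0.000e+00  1.000e+00]] [ 0.99306185 -2.51186594  5.80999955] 0.02700422637608248
```

Run:
```python
from h import *
f=imaging.grab_frame("top");z=f["z_map"]
for u in (200,240,270,290,303):
  for v in (180,190,196,202):
    P,d=ray(f,u,v);print((u,v),(P+d*z[v,u]).round(3),end=" ")
  print()
```

```text
(200, 180) [0.688 0.289 0.121] (200, 190) [0.681 0.306 0.059] (200, 196) [0.561 0.19  0.464] (200, 202) [0.548 0.187 0.474] 
(240, 180) [0.596 0.133 0.433] (240, 190) [0.573 0.129 0.454] (240, 196) [0.558 0.124 0.475] (240, 202) [0.546 0.122 0.485] 
(270, 180) [0.689 0.123 0.123] (270, 190) [0.666 0.123 0.115] (270, 196) [0.667 0.13  0.055] (270, 202) [ 0.666  0.137 -0.002] 
(290, 180) [0.689 0.076 0.122] (290, 190) [0.665 0.075 0.121] (290, 196) [0.663 0.079 0.072] (290, 202) [0.664 0.084 0.008] 
(303, 180) [0.717 0.05  0.028] (303, 190) [0.698 0.051 0.001] (303, 196) [0.681 0.05  0.003] (303, 202) [0.666 0.05  0.   ]
```

```bash
python3 -m jog '0 0 0 -1.6 0 -12.4 0; 0 0 0 -4.8 0 -11.6 0; 0 0 0 -7.6 0 -9.9 0; 0 0 0 -9.9 0 -7.6 0; 0 0 0 -11.6 0 -4.8 0' 
python3 -m jog '0 0 0 -12.4 0 -1.6 0; 0 0 0 -12.4 0 1.6 0; 0 0 0 -11.6 0 4.8 0; 0 0 0 -9.9 0 7.6 0; 0 0 0 -7.6 0 9.9 0'
python3 -m jog '0 0 0 -4.8 0 11.6 0; 0 0 0 -1.6 0 12.4 0; 0 0 0 1.6 0 12.4 0; 0 0 0 4.8 0 11.6 0; 0 0 0 7.6 0 9.9 0'
python3 -m jog '0 0 0 9.9 0 7.6 0; 0 0 0 11.6 0 4.8 0; 0 0 0 12.4 0 1.6 0; 0 0 0 0 0 0 0; 0 0 0 0 0 0 0'
python3 - <<'E'
from h import *
o=r.get_obs();print(tool(o).round(4),o["contact_force"],o["grip_width"])
for n in ["scene","top","wrist"]:
    f=imaging.grab_frame(n);cv2.imwrite(f"pics/{n}3.png",f["color"][:,:,::-1])
E
python3 - <<'E'
import cv2,numpy as np
a=cv2.imread("pics/scene3.png")[180:310,250:450];b=cv2.imread("pics/top3.png")[205:305,250:450]
cv2.imwrite("pics/c3.png",np.vstack([cv2.resize(a,None,fx=3,fy=2.6,interpolation=2),cv2.resize(b,None,fx=3,fy=2.6,interpolation=2)]))
E
```

```text
clock: 5.92
tcp_pos: [0.5974, 0.1081, 0.0874]
orientation: [-1.26, -1.125, 1.121]
contact_force: [-3.0, 3.3, 8.0]
grip_width: 0.0272
clock: 6.33
tcp_pos: [0.5694, 0.0547, 0.0874]
orientation: [-1.265, -1.125, 1.119]
contact_force: [1.5, 4.2, 6.4]
grip_width: 0.0269
clock: 6.75
tcp_pos: [0.5125, 0.069, 0.0874]
orientation: [-1.266, -1.124, 1.119]
contact_force: [6.3, 0.8, 4.5]
grip_width: 0.0271
clock: 7.17
tcp_pos: [0.5027, 0.1062, 0.0874]
orientation: [-1.263, -1.126, 1.121]
contact_force: [2.7, 1.9, 8.7]
grip_width: 0.0273
[[ 0.1156  0.003  -0.9933  0.5027]
 [ 0.9933  0.0013  0.1156  0.1062]
 [ 0.0016 -1.     -0.0028  0.0874]
 [ 0.      0.      0.      1.    ]] [2.65123614 1.93783187 8.70097715] 0.02727982127243488
```

View pics/c3.png

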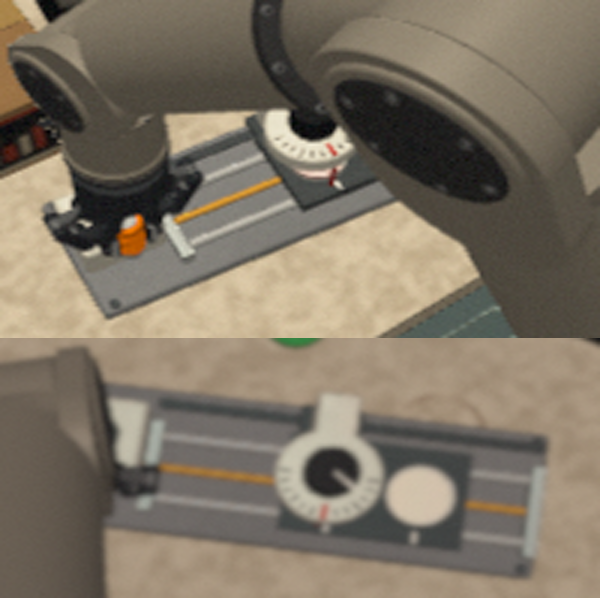

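View pics/wrist3.png

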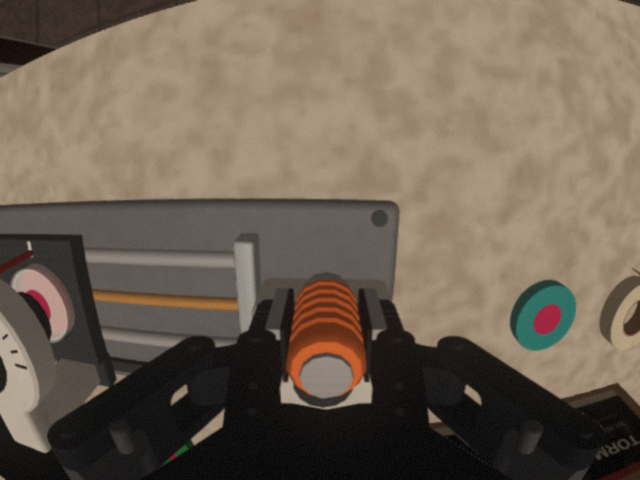

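Run:
```python
from h import *
f=imaging.grab_frame("top");yax=np.array([.124,.992])
c=f["color"];H,S,V=cv2.split(cv2.cvtColor(c,cv2.COLOR_RGB2HSV))
print("clear",blob((V>150)&(S<90),375,250,412,280)[:1],"line",blob((V>120),380,277,396,290)[:2],blob((V>115),352,274,366,290)[:2])
print("knob",blob(V<50,340,240,380,275)[:1])
m=((V>130)&(S<90)).astype(np.uint8)
for n,u,v,z in [("pinkline",358.6,278,.046),("clearline",387.7,281.5,.046),("clear",390.3,265.4,.053),("head",359.7,257.7,.116),("knob",360,256.5,.153)]:
  p=onz(f,u,v,z);print(n,p.round(4),"s=",(p[:2]@yax).round(4))
cv2.imwrite("pics/t4.png",cv2.resize(c[235:295,330:410,::-1],None,fx=10,fy=10,interpolation=2))
g=imaging.grab_frame("scene");cv2.imwrite("pics/s4.png",cv2.resize(g["color"][210:270,325:405,::-1],None,fx=10,fy=10,interpolation=2))
```

```text
clear [(393, [389.6, 265.3], [379, 255, 22, 22])] line [(8, [387.5, 281.5], [387, 280, 2, 4])] [(37, [358.7, 275.2], [352, 274, 14, 6]), (27, [357.1, 288.4], [352, 287, 14, 3])]
knob [(152, [359.1, 255.8], [353, 249, 15, 16])]
pinkline [ 0.4649 -0.0906  0.046 ] s= -0.0322
clearline [ 0.4569 -0.1613  0.046 ] s= -0.1034
clear [ 0.4956 -0.1672  0.053 ] s= -0.1044
head [ 0.5063 -0.0883  0.116 ] s= -0.0248
knob [ 0.5045 -0.0861  0.153 ] s= -0.0229
```

View pics/t4.png

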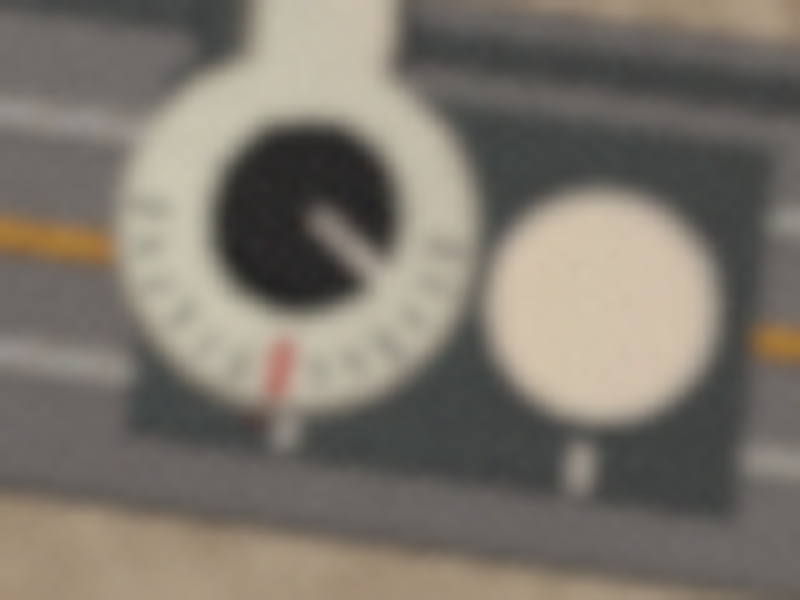

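View pics/s4.png

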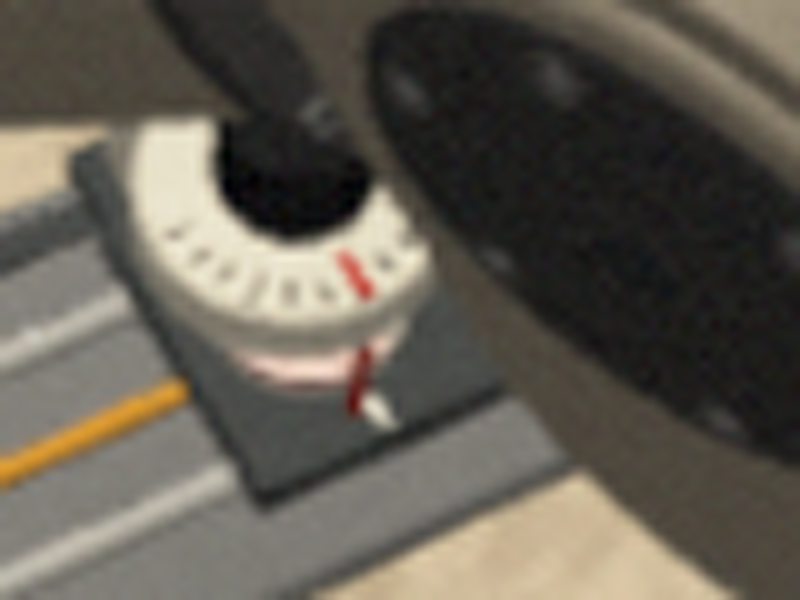

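Run:
```python
from h import *
f=imaging.grab_frame("top");g=imaging.grab_frame("scene");yax=np.array([.124,.992])
for z in (.046,.05,.055):
  p=onz(f,356.2,277,z);q=onz(g,360.2,251,z);print("rod",z,p.round(4),(p[:2]@yax).round(4),q.round(4),(q[:2]@yax).round(4))
for u,v in((358.6,278),):p=onz(f,u,v,.046);print("line top",p,p[:2]@yax)
for u,v in((362.9,251),(361.8,249.5),(364.2,252.5)):p=onz(g,u,v,.046);print("line scene",p,p[:2]@yax)
for u,v,z in((354.5,221,.153),):p=onz(g,u,v,z);print("knob",p,p[:2]@yax)
p=tri([ray(f,356.2,277),ray(g,360.2,251)]);print(p,p[:2]@yax)
```

```text
rod 0.046 [ 0.4673 -0.0847  0.046 ] -0.0261 [ 0.4719 -0.0837  0.046 ] -0.0245
rod 0.05 [ 0.467  -0.0845  0.05  ] -0.0259 [ 0.4703 -0.0823  0.05  ] -0.0233
rod 0.055 [ 0.4666 -0.0841  0.055 ] -0.0256 [ 0.4684 -0.0805  0.055 ] -0.0218
line top [ 0.46488722 -0.09059007  0.046     ] -0.032219331872546476
line scene [ 0.46774575 -0.08957364  0.046     ] -0.030856578057000927
line scene [ 0.47303673 -0.08987659  0.046     ] -0.030501019907109198
line scene [ 0.46216652 -0.0897073   0.046     ] -0.03168099435585701
knob [ 0.50689548 -0.08465741  0.153     ] -0.021125106593498953
[ 0.46813947 -0.08290533  0.0521862 ] -0.02419279229881918
```

```bash
python3 -m jog '0 0 0 12.4 0 -1.6 0; 0 0 0 11.6 0 -4.8 0; 0 0 0 9.9 0 -7.6 0; 0 0 0 0 0 0 0; 0 0 0 0 0 0 0'
cat > look.py <<'E'
from h import *
import sys
t=sys.argv[1]
o=r.get_obs();print(o["tcp_pos"],o["contact_force"],o["grip_width"])
f=imaging.grab_frame("top");g=imaging.grab_frame("scene")
a=cv2.resize(f["color"][240:290,335:405,::-1],None,fx=8,fy=6,interpolation=2)
b=cv2.resize(g["color"][215:265,335:405,::-1],None,fx=8,fy=6,interpolation=2)
cv2.imwrite(f"pics/l{t}.png",np.vstack([a,b]))
E
python3 look.py 5
```

```text
clock: 7.93
tcp_pos: [0.5211, 0.137, 0.0874]
orientation: [-1.264, -1.125, 1.12]
contact_force: [2.4, 0.8, 9.6]
grip_width: 0.0272
[0.52114866 0.13704857 0.08736897] [2.43023855 0.83539887 9.56545825] 0.027236646485737176
```

View pics/l5.png

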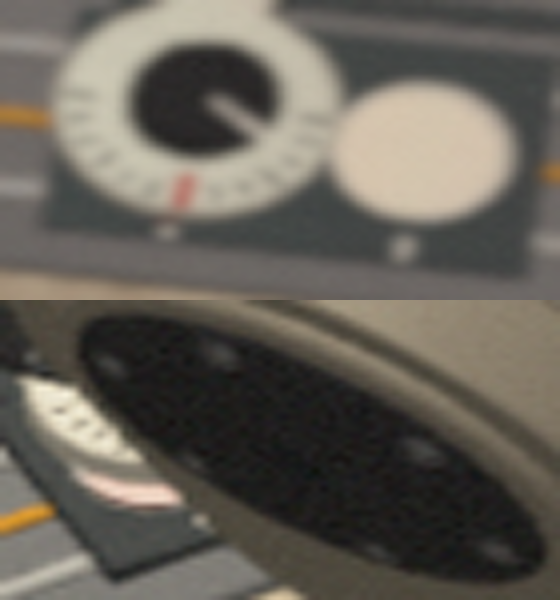

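```bash
python3 -m jog '0 0 0 0 0 0 0.6; 0 0 0 0 0 0 1; 0 0 0 0 0 0 1; 0 0 0 0 0 0 1; 0 0 0 0 0 0 1' 
python3 -m jog '0 0 0 0 0 0 1; 0 0 0 0 -30 0 1; 0 0 0 0 -40 0 1; 0 0 0 0 -41 0 1; 0 0 0 0 0 0 1'
python3 - <<'E'
from h import *
o=r.get_obs();T=tool(o)
d=np.array([.507,-.0855,0])-o["tcp_pos"];print(T[:3,:3].T@d*1000)
E
```

```text
clock: 8.45
tcp_pos: [0.5191, 0.1369, 0.0859]
orientation: [-1.262, -1.121, 1.123]
contact_force: [0.8, 0.5, 0.3]
grip_width: 0.0843
clock: 8.87
tcp_pos: [0.5241, 0.138, 0.2046]
orientation: [-1.267, -1.132, 1.113]
contact_force: [1.9, 0.1, 0.4]
grip_width: 0.0852
[-225.18140562  203.3451718    -7.24162946]
```

```bash
python3 -m jog '0 0 0 -38 0 8 1; 0 0 0 -38 0 8 1; 0 0 0 -38 0 8 1; 0 0 0 -38 0 8 1; 0 0 0 -38 0 8 1' 
python3 -m jog '0 0 0 -35 0 8 1; 0 0 0 0 0 0 1; 0 0 0 0 0 0 1; 0 0 0 0 0 0 1; 0 0 0 0 0 0 1'
cat > wl.py <<'E'
from h import *
import pickle,sys
o=r.get_obs();print(o["tcp_pos"],o["orientation"],o["clock"])
f=imaging.grab_frame("wrist");cv2.imwrite(f"pics/w{sys.argv[1]}.png",f["color"][:,:,::-1])
pickle.dump((o,f),open(f"w{sys.argv[1]}.pkl","wb"))
E
python3 wl.py 6
```

```text
clock: 9.28
tcp_pos: [0.4569, -0.0484, 0.1973]
orientation: [-1.262, -1.123, 1.123]
contact_force: [0.2, -0.6, 0.0]
grip_width: 0.0854
clock: 9.7
tcp_pos: [0.4464, -0.0794, 0.1972]
orientation: [-1.261, -1.124, 1.124]
contact_force: [0.6, 0.0, -0.4]
grip_width: 0.0855
[ 0.44635777 -0.07942134  0.19723543] [-1.26127009 -1.12415927  1.12374887] 9.7
```

View pics/w6.png

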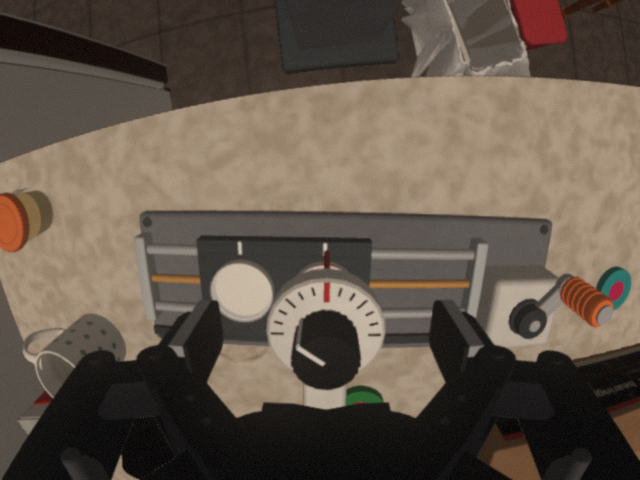

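Run:
```python
from h import *
import pickle;o,f=pickle.load(open("w6.pkl","rb"))
cv2.imwrite("pics/w6c.png",cv2.resize(f["color"][230:390,210:400,::-1],None,fx=4,fy=3.7,interpolation=2))
```

```text
(no output)
```

View pics/w6c.png

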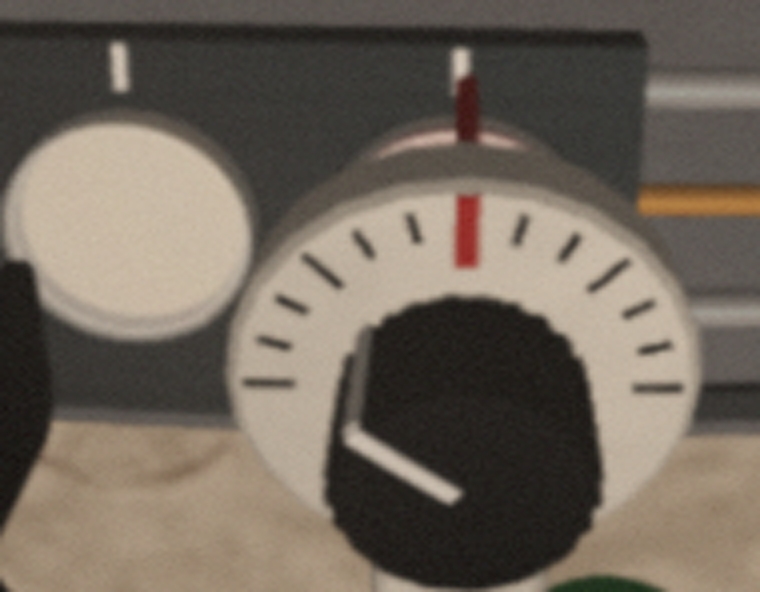

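Run:
```python
from h import *
import pickle;o,f=pickle.load(open("w6.pkl","rb"));yax=np.array([.124,.992])
def P(x,y):return 210+x/4,230+y/3.7
for n,x,y,z in [("clearline",120,67,.046),("clear lid L",22,222,.053),("clear lid R",243,235,.053),("pinkline",461,62,.046),("pinkline bot",461,75,.046),("rod",467,78,.05),("pinkL",372,160,.053),("pinkR",531,153,.053),("pink outer L",360,160,.053),("pink outer R",542,153,.053),("index",467,230,.116),("headL",229,350,.116),("headR",700,370,.116),("knobc",465,515,.153),("knobline o",350,435,.153),("knob line i",458,495,.153)]:
  p=onz(f,*P(x,y),z,o);print(n,p.round(4),(p[:2]@yax).round(4))
```

```text
clearline [ 0.4595 -0.1535  0.046 ] -0.0953
clear lid L [ 0.4928 -0.181   0.053 ] -0.1185
clear lid R [ 0.5006 -0.1326  0.053 ] -0.0694
pinkline [ 0.4665 -0.0817  0.046 ] -0.0232
pinkline bot [ 0.4696 -0.0821  0.046 ] -0.0232
rod [ 0.4691 -0.0808  0.05  ] -0.022
pinkL [ 0.4851 -0.1025  0.053 ] -0.0415
pinkR [ 0.4872 -0.0695  0.053 ] -0.0086
pink outer L [ 0.4849 -0.105   0.053 ] -0.044
pink outer R [ 0.4875 -0.0673  0.053 ] -0.0063
index [ 0.4759 -0.0818  0.116 ] -0.0221
headL [ 0.4963 -0.1256  0.116 ] -0.0631
headR [ 0.5101 -0.0447  0.116 ] 0.0189
knobc [ 0.5114 -0.0863  0.153 ] -0.0222
knobline o [ 0.4935 -0.1014  0.153 ] -0.0394
knob line i [ 0.5071 -0.0869  0.153 ] -0.0233
```

Run:
```python
from h import *
o=r.get_obs();print(o["joints"].round(3)); T=tool(o);print((T[:3,:3].T@(np.array([.5075,-.086,.2])-o["tcp_pos"])*1000).round(1))
import pickle;o6,f=pickle.load(open("w6.pkl","rb"))
g=imaging.grab_frame("top");z=g["z_map"]
g0=cv2.imread("pics/top0.png")
for u,v in((360,232),(362,236),(362,240),(362,244)):
    P,d=ray(g,u,v);print((u,v),(P+d*z[v,u]).round(3))
g=imaging.grab_frame("scene");cv2.imwrite("pics/s7.png",g["color"][:,:,::-1])
P=None
```

```text
[-0.347  0.151  0.429  2.124 -0.081  0.882  1.585]
[  0.4  -2.8 -61.5]
(360, 232) [ 0.49  -0.057  0.545]
(362, 236) [ 0.485 -0.06   0.543]
(362, 240) [ 0.477 -0.059  0.553]
(362, 244) [ 0.471 -0.058  0.557]
```

Run:
```python
from h import *
g=imaging.grab_frame("scene");W=g["world_to_cam"]
a=cv2.imread("pics/scene0.png");cv2.imwrite("pics/s0c.png",cv2.resize(a[195:255,320:400],None,fx=10,fy=10,interpolation=2))
for x in (.55,.57,.59):
  for z in(.10,.116,.14,.16):
    c=W@[x,-.092,z,1];u=g["cx"]-g["fx"]*c[0]/c[2];v=g["cy"]+g["fy"]*c[1]/c[2];print(x,z,round((u-320)*10),round((v-195)*10))
```

```text
0.55 0.1 261 234
0.55 0.116 263 202
0.55 0.14 266 154
0.55 0.16 269 112
0.57 0.1 217 181
0.57 0.116 218 149
0.57 0.14 221 100
0.57 0.16 222 58
0.59 0.1 173 129
0.59 0.116 174 96
0.59 0.14 176 47
0.59 0.16 177 4
```

View pics/s0c.png

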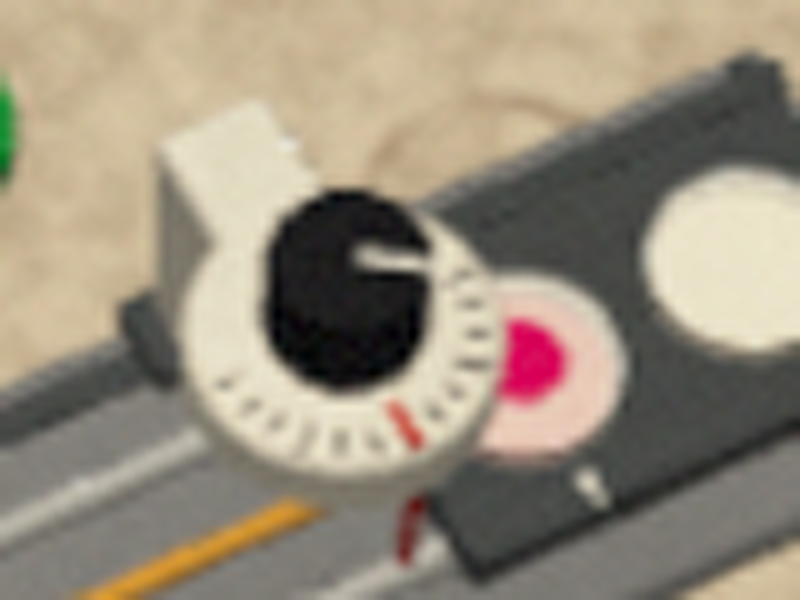

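```bash
python3 -m jog '0 0 0 1 0 -31 1; 0 0 0 0 0 -30 1; 0 -7 0 0 0 0 1; 0 -7 0 0 0 0 1; 0 -7 0 0 0 0 1' 
python3 -m jog '0 -6 0 0 15 0 1; 0 0 0 0 25 0 1; 0 0 0 0 25 0 1; 0 0 0 0 0 0 1; 0 0 0 0 0 0 1' 
python3 wl.py 8
```

```text
clock: 10.32
tcp_pos: [0.5071, -0.0863, 0.1969]
orientation: [-1.076, -1.395, 1.396]
contact_force: [-0.4, 0.2, 0.6]
grip_width: 0.0854
clock: 10.73
tcp_pos: [0.5057, -0.0865, 0.1315]
orientation: [-1.017, -1.463, 1.467]
contact_force: [0.2, 0.6, 0.6]
grip_width: 0.0849
[ 0.50572534 -0.08646294  0.13152849] [-1.01734661 -1.46304441  1.46658787] 10.7333
```

View pics/w8.png

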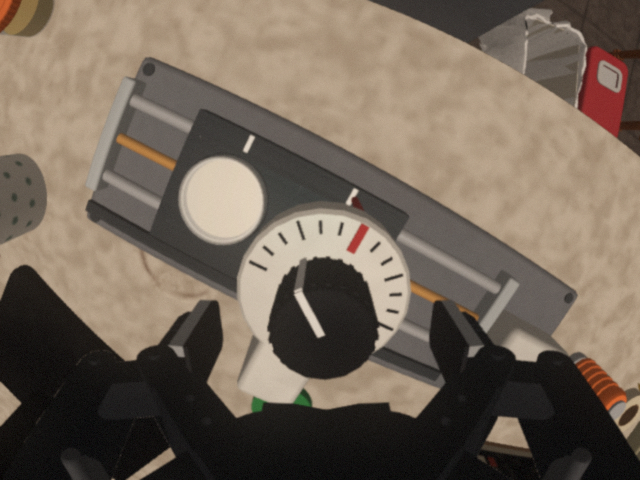

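```bash
python3 -m jog '0 0 0 0 6 0 1; 0 0 0 0 0 0 0; 0 0 0 0 0 0 0; 0 0 0 0 0 0 0; 0 0 0 0 0 0 0' 40
python3 -m jog '0 0 0 0 0 0 0; 0 0 0 0 0 0 0; 0 0 0 0 0 0 0; 0 0 0 0 0 0 0; 0 0 0 0 0 0 0'
python3 -c "
from h import *;o=r.get_obs();print(o['contact_force'],o['moment'],o['grip_width'])"
```

```text
clock: 11.2
tcp_pos: [0.5071, -0.0873, 0.1271]
orientation: [-1.022, -1.466, 1.465]
contact_force: [-3.9, 1.9, 8.3]
grip_width: 0.0411
clock: 11.62
tcp_pos: [0.5071, -0.0872, 0.1271]
orientation: [-1.022, -1.466, 1.465]
contact_force: [-2.4, -1.9, 6.3]
grip_width: 0.0407
[-2.35973189 -1.89794975  6.33461309] [-0.14920536  0.25940633  0.03468996] 0.04070323339458544
```

Gripped at 41 mm. Turn clockwise 54° in steps.

```bash
python3 -m jog '0 6 0 0 0 0 0; 0 6 0 0 0 0 0; 0 6 0 0 0 0 0; 0 6 0 0 0 0 0; 0 6 0 0 0 0 0'
python3 -m jog '0 6 0 0 0 0 0; 0 6 0 0 0 0 0; 0 6 0 0 0 0 0; 0 6 0 0 0 0 0; 0 0 0 0 0 0 0'
python3 -m jog '0 0 0 0 0 0 0; 0 0 0 0 0 0 0; 0 0 0 0 0 0 0; 0 0 0 0 0 0 0; 0 0 0 0 0 0 0'
python3 -c "
from h import *;o=r.get_obs();print(o['contact_force'],o['moment'],o['grip_width'])"
python3 wl.py 9
```

```text
clock: 12.03
tcp_pos: [0.507, -0.0865, 0.1271]
orientation: [-1.287, -1.081, 1.079]
contact_force: [-2.2, 2.0, 5.9]
grip_width: 0.041
clock: 12.45
tcp_pos: [0.5072, -0.086, 0.1271]
orientation: [-1.432, -0.763, 0.761]
contact_force: [-1.8, 1.9, 8.4]
grip_width: 0.0409
clock: 12.87
tcp_pos: [0.5073, -0.086, 0.1271]
orientation: [-1.431, -0.768, 0.765]
contact_force: [-1.8, 1.6, 7.7]
grip_width: 0.0405
[-1.76652388  1.63122698  7.67388456] [ 0.5190579   0.32389707 -0.12521137] 0.04047561915316531
[ 0.50727335 -0.08598377  0.12712307] [-1.43082361 -0.76758581  0.76465765] 12.8667
```

View pics/w9.png

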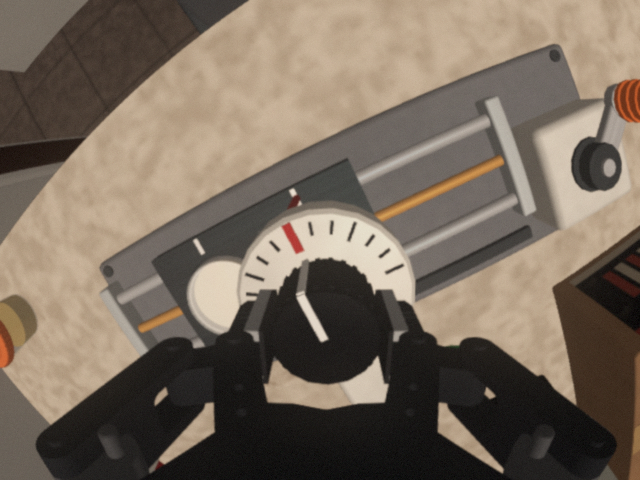

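Run:
```python
from h import *
import pickle;o,f=pickle.load(open("w9.pkl","rb"))
cv2.imwrite("pics/w9c.png",cv2.resize(f["color"][190:390,230:430,::-1],None,fx=3,fy=3,interpolation=2))
a=onz(f,302,295,.153,o);b=onz(f,324,341,.153,o);m1=onz(f,288,224,.116,o);m2=onz(f,298,250,.116,o)
print(a,b,m1,m2)
an=lambda d:np.degrees(np.arctan2(d[1],d[0]))%360
print(an(a-b),an(m1-m2))
```

```text
[ 0.48762432 -0.08265842  0.153     ] [ 0.50745601 -0.08675591  0.153     ] [ 0.46988538 -0.08031735  0.116     ] [ 0.48187219 -0.08342787  0.116     ]
168.32617844297337 165.45289840779432
```

View pics/w9c.png

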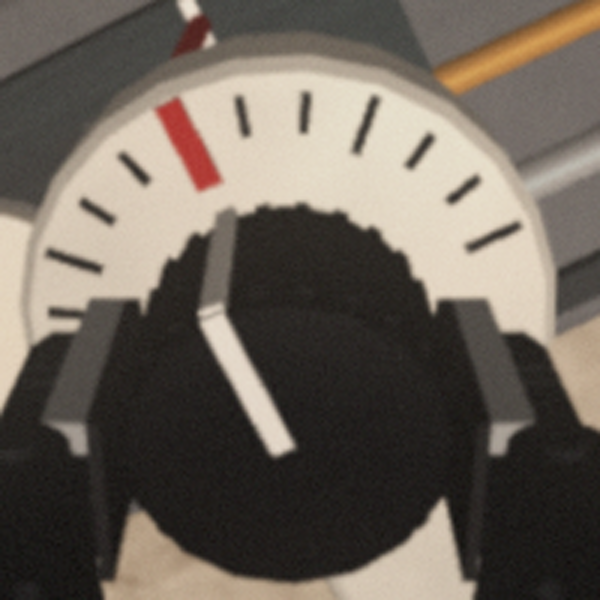

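```bash
python3 -m jog '0 -3 0 0 0 0 0; 0 0 0 0 0 0 0; 0 0 0 0 0 0 0; 0 0 0 0 0 0 0; 0 0 0 0 0 0 0'
python3 -m jog '0 0 0 0 0 0 0.7; 0 0 0 0 0 0 1; 0 0 0 0 0 0 1; 0 0 0 0 0 0 1; 0 0 0 0 0 0 1'
python3 -m jog '0 0 0 0 -20 0 1; 0 0 0 0 -25 0 1; 0 0 0 0 -25 0 1; 0 0 0 0 0 0 1; 0 0 0 0 0 0 1'
python3 -m jog '0 -7 0 0 0 0 1; 0 -7 0 0 0 0 1; 0 -7 0 0 0 0 1; 0 0 0 0 0 30 1; 0 0 0 0 0 30 1'
python3 -m jog '0 0 0 0 0 0 1; 0 0 0 0 0 0 1; 0 0 0 0 0 0 1; 0 0 0 0 0 0 1; 0 0 0 0 0 0 1'
python3 wl.py 10
python3 - <<'E'
from h import *
import pickle;o,f=pickle.load(open("w10.pkl","rb"))
cv2.imwrite("pics/w10c.png",cv2.resize(f["color"][220:390,210:410,::-1],None,fx=4,fy=3.5,interpolation=2))
E
```

```text
clock: 13.33
tcp_pos: [0.5072, -0.0861, 0.1271]
orientation: [-1.415, -0.808, 0.805]
contact_force: [-1.7, 2.6, 6.7]
grip_width: 0.0406
clock: 13.75
tcp_pos: [0.5065, -0.087, 0.1262]
orientation: [-1.416, -0.806, 0.806]
contact_force: [0.5, 0.3, 0.7]
grip_width: 0.0856
clock: 14.17
tcp_pos: [0.5075, -0.0869, 0.1974]
orientation: [-1.417, -0.808, 0.804]
contact_force: [0.1, 0.1, 0.2]
grip_width: 0.0853
clock: 14.58
tcp_pos: [0.4467, -0.0769, 0.1949]
orientation: [-1.284, -1.082, 1.086]
contact_force: [-0.9, 0.2, 0.1]
grip_width: 0.0855
clock: 15.0
tcp_pos: [0.4483, -0.0769, 0.1962]
orientation: [-1.285, -1.083, 1.084]
contact_force: [0.6, 0.3, -0.6]
grip_width: 0.0856
[ 0.44828525 -0.07685     0.19618628] [-1.28522791 -1.08330806  1.08368665] 15.0
```

View pics/w10c.png

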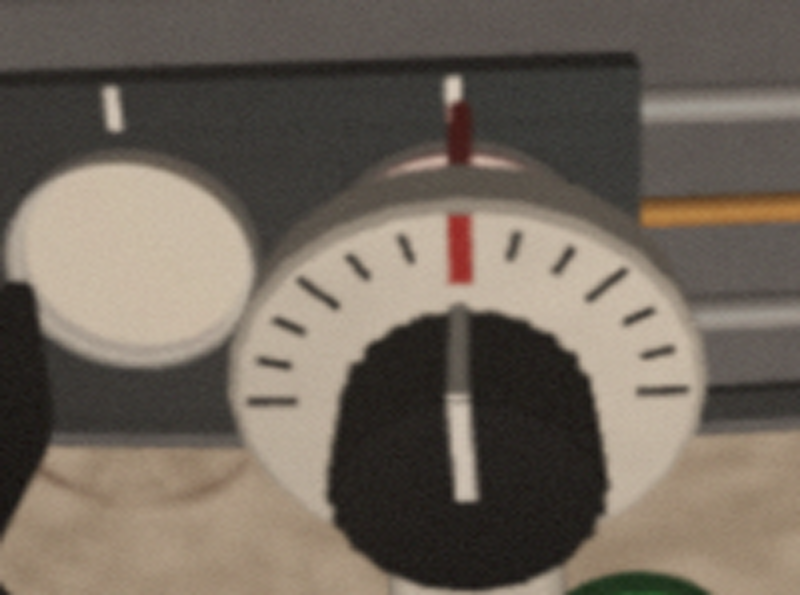

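```bash
python3 -c "
from bench import r
print(r.hand_in())"
```

```text
the job is handed in; nothing more can be done
None
```

I cranked the pink dish under the viewing head, set the focus knob to the red mark, let go and handed the job in at about 15 s of the 67 s allowed. No verdict came back.

- **Crank:** I held the orange sleeve (27 mm grip) for about 1.125 clockwise turns. Forces on the tool stayed below about 10 N. I then let go and checked from above with the wrist camera.
- **Dish position:** the pink dish's white line is about 1 mm short of the red sight rod. The dish, mostly hidden by the head, looked about 2–3 mm from the lens axis. That is inside the 6 mm limit, so I did not grip the sleeve again to correct it.
- **Camera disagreement:** before the last part of the turn, the overhead view suggested between 6 and 11 mm left to wind. I settled on about 7 mm, wound 6 mm, and relied on the wrist camera for the final check.
- **Knob:** I turned it 54° clockwise. It looked 3–4° too far, so I turned it back 3°. In the last picture its white line meets the red mark.
- **Clear of the scene:** at hand-in the gripper was open and about 4 cm above the knob's top, touching nothing. I felt no contact with the carriage, dishes or bystanders, but did not re-measure where the bystanders stand.

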